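# Set the bulb cupboard's door stay to its widest hole

### The arm

A 6-joint arm with a two-finger parallel gripper is mounted at the origin on the work surface. World frame = base frame: x ahead of the robot, y to its left, z up, the work surface at z = 0. Lengths are in m, angles in degrees, forces in N, time in s.
With the tool pointing down it reaches from about 0.25 to 0.725 m from the base axis. Payload 9.7 kg.
Tool frame: the origin (TCP) lies midway between the tips of the shut fingers; the grasp point (between the pads) lies bot.grasp_offset behind it (bot.grasp_offset is the distance from the TCP to the grasp point, in m); x points along the fingers, y is the direction in which the jaws open and shut, and the axes are right-handed (so a half turn about x gives the same grasp; the last joint's range is limited). The gripper opens to 85 mm and grips with 20 to 120 N. Pads are 22 mm wide; open, the fingers measure 114 mm over their backs; the gripper's body (76 mm by 85 mm) begins 54 mm behind the grasp point. The pads swing forward as they close: fully open they stand 13 mm farther back than shut.
Start: joints at [-63.598, 4.979, 10.078, 95.1, 0, 90], TCP at [0.245, -0.493, 0.231] pointing down, gripper open.
Joint ranges: [-179.16, 179.16], [-48.56, 103.87], [-65.8, 70.77], [-126.05, 130.52], [-82.76, 87.17], [-180, 180]. Speed limits (degrees/s): [127.2, 127.2, 147.25, 180, 180, 180].

### API

Orientations are given as [roll, pitch, yaw] about the fixed x, y, z axes, in that order (R = Rz(yaw) Ry(pitch) Rx(roll)).
In Python, from workcell import status, camera, bot gives the robot as it stands.
- The arm moves only by the shell command python3 -m jog 'ROWS' [OPENING] [FORCE]. ROWS is text: rows parted by semicolons, each of 4 numbers parted by spaces: the shift along the tool's x, y, z in mm, then the turn about the tool's x in degrees. A call has exactly 8 rows; each row is the pose to reach, as a shift and turn from the pose commanded when the call began, along the tool's axes at that moment; what a row does not reach only later rows make up. A row lasts 1/8 s, in which the tool goes at most 62.5 mm and 10.7 degrees, less where a joint would pass 70% of its speed; a pose out of reach is approached as far as the arm can. A call with a gripper value outside its range is refused whole. OPENING is the opening, from 0 (shut) to 1 (fully open), set as the call begins (- or left out, the last holds). The fingers move at their own pace and stop on an object; FORCE is the grip in N (left out, the last holds). Time passes only in rows, so rows that repeat a pose let the fingers close, or fill a call up. It gives the time, the measured TCP pose, the force and the opening at its end, in the units of the state.
- status.get_obs(): the state, without advancing time (a new reading comes with each control period).
- camera(name): name is "side" or "top" or "wrist"; returns a dict with "color" (384x512x3 uint8, red, green, blue), "vfov" (degrees; the focal length in pixels is half the picture's height over the tangent of half this angle, whatever the lens; pixels are square), "cx", "cy" (the principal point, pixels), "D" ([k1, k2, p1, p2, k3] as OpenCV has them; the pictures are not rectified), "rvec" (rotation vector, rad) and "tvec" (3), from world to camera coordinates, as OpenCV has them. Camera axes: x right, y down, z forward; pixel columns grow to the right and rows downward; lengths in m; the calibration is good to about 2 mm. A picture is of the moment at which its call begins. There is no depth.
- bot.job_done(): hands the job in, once; it reports no verdict.
The state is a dict: "time": time; "q": joint angles; "qd": joint speeds; "joint_efforts": joint torques, N m; "ee_pos": TCP position; "tcp_rot": TCP orientation; "wrist_force": force on the tool from outside, world axes, zero at the start; "torque": the same for the moment, N m; "opening": finger opening in m.
Only numpy, scipy, OpenCV 4.12 (cv2) and the standard library are available. Lean on these libraries where they do the work, as an engineer would, in place of code of your own. Each camera call takes 0.05 s, during which the arm holds its last target. There are 200 camera calls.

### The job

The door of the little bulb cupboard is held only slightly ajar by the steel stay on top. Lift the stay off its pin, open the door wider and drop the stay's last hole, the one nearest the red knob, fully down over the same pin, then let go. Leave the green caddy, the bulb changer head and the two frosted globes where they stand.

Things in the scene. Friction and masses are not known exactly. Their poses are not given: they have to be found in the camera images.
- cupboard: Fixed low wooden cupboard, 200 deep (x) x 240 wide (y) x 120 mm high. Origin: centre of its underside; x points to its closed back, its open front with the green door faces -x. Its top is flat and free except for the pin and the stay.
- pin (a point): Root of the fixed upright brass pin on the cupboard's top: the centre of the upper face of the pin's shoulder (a disc 28 mm across, 6 mm high, so this point lies 126 mm over the cupboard's underside). The pin is 8 mm thick, narrowing over its last 4 mm to 4 mm, and rises 15 mm above this point. The stay rests on the shoulder with the pin standing through one hole.
- door (a joint): Angle of the green door (16 x 225 x 116 mm, top 118 mm over the cupboard's underside), rad: 0 where it starts, slightly ajar with the inner hole on the pin; grows as its free end swings further out of the cupboard's front, towards the robot, up to 1.05; -0.25 is shut. It reads 0.23 with the middle hole on the pin, 0.45 with the outer hole on the pin. Light friction, no spring: it stays where it is left. Seen from above it turns clockwise as it opens.
- door_hinge (a point): Point on the door's upright hinge line, at the height of the cupboard's top, at the left (cupboard +y) end of its front. In the cupboard's frame at x -109, y +115 mm.
- stay_pivot (a point): Pivot of the stay on the door's top edge, 150 mm from the hinge line: the underside of the stay, 6 mm above the cupboard's top. It works as a ball-and-socket, so the stay can swing sideways and its free end can be lifted, and moving the stay swings the door with it. Its axes are the stay's: x along the bar to the knob, z up.
- hole_inner (a point): Centre of the stay's hole nearest the pivot, at the underside of the bar, 97.3 mm from the pivot. It is over the pin at the start. The stay is a flat steel bar 239 x 30 x 5 mm, from 14 mm behind the pivot to 225 mm ahead of it, about 0.16 kg, with three through holes 14 mm across on its centre line. Axes as the stay.
- hole_middle (a point): Centre of the stay's middle hole at the underside of the bar, 129.5 mm from the pivot. Axes as the stay.
- hole_outer (a point): Centre of the stay's last hole, nearest the knob, at the underside of the bar, 158.7 mm from the pivot. It must end over the pin. Axes as the stay.
- stay_knob (a point): Centre of the red round upright knob fixed on the stay near its free end: 20 mm across, 34 mm tall from the bar's upper face; this point is on its axis, 17 mm above the bar's upper face (22 mm above its underside), 205 mm from the pivot. The thing to grasp. It starts about 148 mm above the table. Axes as the stay.
- caddy: Bystander: closed green plastic caddy with black carry handle, 206 x 136 mm, 152 mm tall, loose, origin under its centre.
- changer: Bystander: spring-pronged bulb changer head, about 90 mm across, 127 mm tall, standing loose, origin under its centre.
- globe_a: Bystander: frosted globe 92 mm across in a card collar, 108 mm tall, loose, origin under its centre.
- globe_b: Bystander: a second globe like globe_a.

How it is judged (in metres and radians):
On the way:
1. the stay is lifted so that its inner hole is clear above the pin (z of hole_inner in the frame of cupboard above 0.142 m), for 0.1 s.
At the end, for the whole second after the job is handed in: The stay's outer hole is over the pin (centre within 6 mm of the pin's axis) and down on the shoulder (within 4 mm), the stay lies level within 0.06 rad, and the door, held by it, stands still at 0.37 to 0.53 rad (horizontal distance between hole_outer and pin below 0.006 m and z of hole_outer in the frame of cupboard below 0.13 m and angle between stay_knob's own z axis and vertical below 0.06 rad and value of joint door between 0.37 and 0.53 rad and velocity of joint door between -0.05 and 0.05 rad/s); the robot touches nothing.
It fails at once if caddy is shifted by more than 30 mm (distance of caddy from where it was at the start of the episode above 0.03 m).
It fails at once if changer is shifted by more than 30 mm (distance of changer from where it was at the start of the episode above 0.03 m).
It fails at once if globe_a is shifted by more than 30 mm (distance of globe_a from where it was at the start of the episode above 0.03 m).
It fails at once if globe_b is shifted by more than 30 mm (distance of globe_b from where it was at the start of the episode above 0.03 m).
It also fails if it takes over 45 s, if anything falls off the work surface, if the arm or the gripper's body presses on something with over 40 N, if the wrist force passes 120 N, or if a joint passes its speed limit or range.

## Working session

There is one attempt and no reset: what is moved stays moved. The work goes in short steps, Python scripts to look and compute and a shell command to move; the robot and the scene stay as the last step left them, time stands still between calls to the robot, and variables do not carry over. Pictures are saved under pics/ and viewed, about 8 in all and at most 12, crops included, and the job is handed in when it is done.

```bash
mkdir -p pics; ls; python3 - <<'E'
from workcell import status,camera,bot
import cv2,numpy as np
print(status.get_obs(),bot.grasp_offset)
a=[]
for n in("top","side"):
    c=camera(n);print(n,{k:v for k,v in c.items() if k!="color"});a.append(c["color"]);np.save(f"pics/{n}0.npy",c["color"])
    cv2.imwrite(f"pics/{n}0.png",cv2.resize(c["color"][:,:,::-1],(800,600)))
E
```

```text
pics
{'time': 0.0, 'q': array([-6.35985819e+01,  5.00899705e+00,  1.00339488e+01,  9.50999131e+01,
       -1.30764426e-03,  8.99996066e+01]), 'qd': array([-0.01217813,  0.08617095, -0.13308489, -0.04513038, -0.00871409,
       -0.03918264]), 'joint_efforts': array([-4.18761711e-04, -5.20389032e+01,  4.64800715e+01,  1.64864247e-02,
       -8.06374555e-05, -7.13425948e-06]), 'ee_pos': array([ 0.24445001, -0.49242537,  0.23059873]), 'tcp_rot': array([-89.00101348,  89.92502726, 117.40079888]), 'wrist_force': array([ 0.41643156,  0.31255908, -0.15470873]), 'torque': array([-0.00867777, -0.00924622,  0.04631646]), 'opening': 0.08521366730083618} 0.0187
top {'vfov': 51.333414239275946, 'cx': 258.7625663218698, 'cy': 192.8607889782867, 'D': array([-0.02793205,  0.        ,  0.        ,  0.        ,  0.        ]), 'rvec': array([ 2.17546088, -2.19170593,  0.10086623]), 'tvec': array([-0.02439581,  0.49408977,  1.22508088])}
side {'vfov': 47.79261013908857, 'cx': 255.99572393617822, 'cy': 193.2434874845046, 'D': array([-0.07201361,  0.        ,  0.        ,  0.        ,  0.        ]), 'rvec': array([ 0.92327977, -2.52598183,  1.04665277]), 'tvec': array([0.37210171, 0.32616701, 1.11535446])}
```

View pics/top0.png

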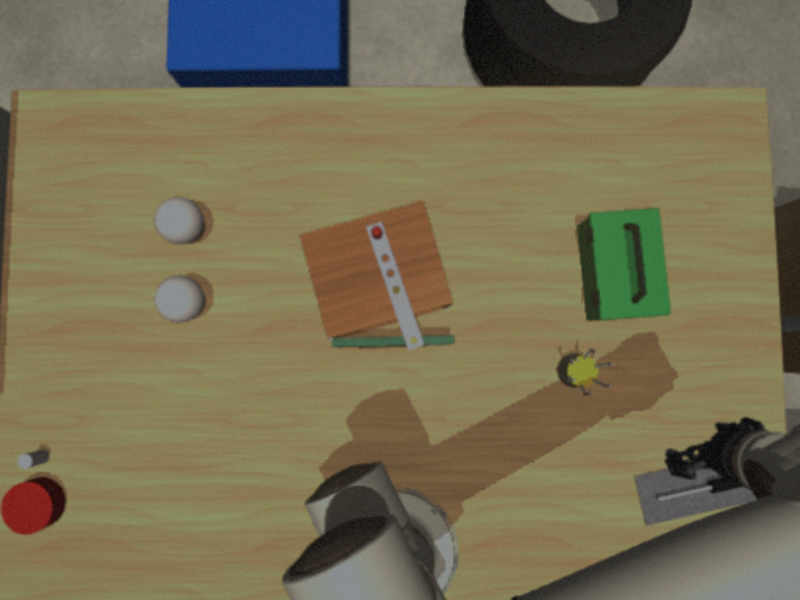

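View pics/side0.png

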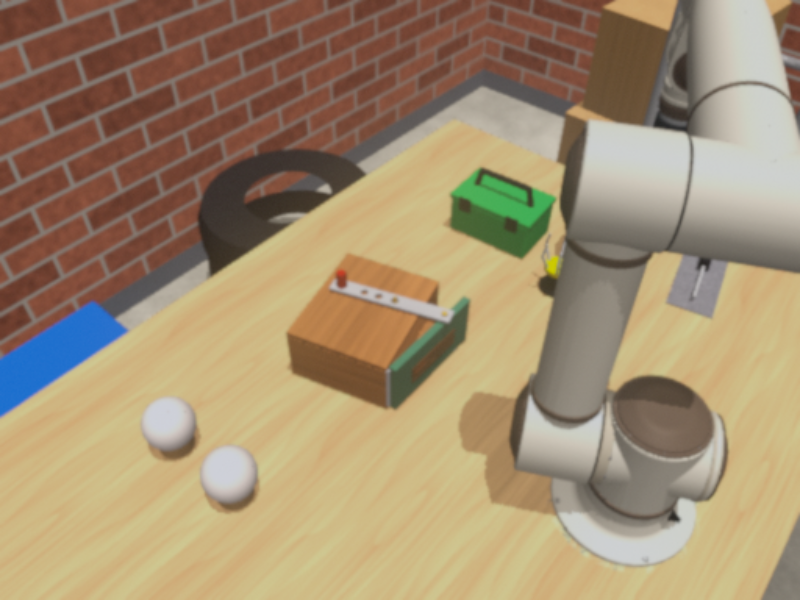

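Top view: cupboard in the middle, with the red knob at about (377,232), the pivot at (414,340) and the door lying along y≈341. The changer is at (583,370), the caddy at (625,265) and the globes are at left, all clear of the cupboard. Next I'll measure.

```bash
cat > h.py <<'E'
import cv2,numpy as np
from scipy.optimize import least_squares
def K(c):
    f=c["color"].shape[0]/2/np.tan(np.radians(c["vfov"])/2)
    return np.array([[f,0,c["cx"]],[0,f,c["cy"]],[0,0,1]])
def bp(c,uv,z):
    n=cv2.undistortPoints(np.array([[uv]],float),K(c),c["D"])[0,0]
    R=cv2.Rodrigues(c["rvec"])[0];o=-R.T@c["tvec"];d=R.T@np.array([*n,1]);return o+d*(z-o[2])/d[2]
def pr(c,X): return cv2.projectPoints(np.array(X,float).reshape(-1,1,3),c["rvec"],c["tvec"],K(c),c["D"])[0][:,0]
H=np.array([-109,115.])
def piv(t,off,r=150):  # door pivot in cupboard frame
    a=t+.25;return H+r*np.array([-np.sin(a),-np.cos(a)])+off*np.array([-np.cos(a),np.sin(a)])
L=[97.3,129.5,158.7];T=[0,.23,.45]
def geom():
    return least_squares(lambda p:[np.hypot(*(p[:2]-piv(t,0)))-l for t,l in zip(T,L)],[-20,0.])
E
python3 - <<'E'
from h import *
from workcell import camera
g=geom();print("pin cup",g.x,g.fun)
c=camera("top");I=c["color"].astype(int)
R,G,B=I[...,0],I[...,1],I[...,2]
m=(R>2.2*G)&(R>90);m[:, :200]=0;m[:120]=0;m[170:]=0
ys,xs=np.nonzero(m);print("knob px",xs.mean(),ys.mean(),len(xs));k=bp(c,(xs.mean(),ys.mean()),.16);print("knob",k)
s=.64
for n,uv in dict(piv=(414,340),h3=(385,257.5),h2=(390.5,273),h1=(396.5,290)).items(): print(n,bp(c,(uv[0]*s,uv[1]*s),.131))
for uv in[(301,236),(424,202),(452,303),(328,338)]: print("corner",bp(c,(uv[0]*s,uv[1]*s),.12))
crop=c["color"][120:235,180:305,::-1];cv2.imwrite("pics/crop.png",cv2.resize(crop,None,fx=5,fy=5,interpolation=cv2.INTER_CUBIC))
E
```

```text
pin cup [-48.95597936 -24.99566211] [ 0.0013235  -0.00266073  0.00135265]
knob px 240.72 147.84 25
knob [0.60888829 0.02271834 0.16      ]
piv [ 0.41443814 -0.04395753  0.131     ]
h3 [0.56541853 0.00770166 0.131     ]
h2 [ 0.53680235 -0.00218396  0.131     ]
h1 [ 0.50555495 -0.01291967  0.131     ]
corner [0.60835148 0.16318412 0.12      ]
corner [ 0.67101024 -0.0652011   0.12      ]
corner [ 0.48197516 -0.11465784  0.12      ]
corner [0.41948173 0.1127542  0.12      ]
```

View pics/crop.png

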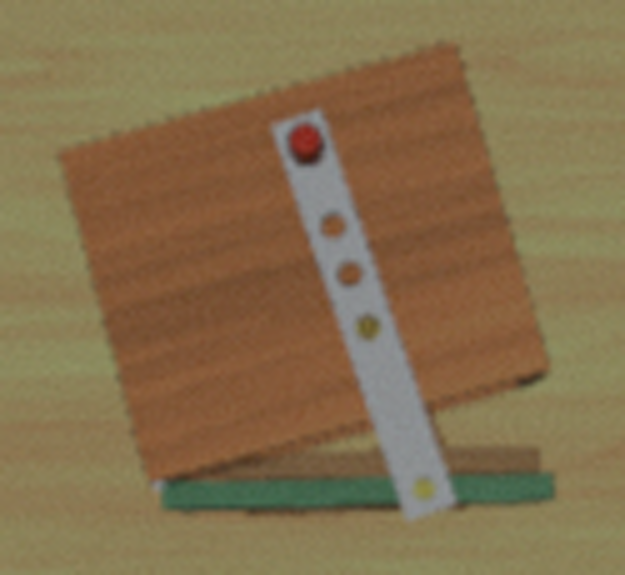

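The crop shows the corners clearly, with the holes at (333,225) and (349,273), the pin at (368,327) and the pivot at (424,489). The linkage model fits the given angles exactly, with the pin at (-49,-25) mm in the cupboard frame. Next I'll fit the pose to all the points.

```bash
cat > fit.py <<'E'
from h import *
import json
P=np.array([-49.,-25.])
def cup2w(p,xy,z): 
    a=p[2];return [p[0]+np.cos(a)*xy[0]*1e-3-np.sin(a)*xy[1]*1e-3,p[1]+np.sin(a)*xy[0]*1e-3+np.cos(a)*xy[1]*1e-3,z]
def stay(t,L,d): # point at d along stay, door t, hole length L on pin
    S=piv(t,0);u=(P-S)/np.hypot(*(P-S));return S+u*d,u
E
python3 - <<'E'
from fit import *
from workcell import camera,status
c=camera("top")
px=[(62,152),(458,43),(547,373),(152,483),(305,140),(333,225),(349,273),(368,327),(424,489)]
px=np.array([((x+.5)/5-.5+180,(y+.5)/5-.5+120) for x,y in px])
def X(p):
    s=lambda d,z:cup2w(p,stay(0,0,d)[0],z)
    return [cup2w(p,q,.12) for q in[(100,120),(100,-120),(-100,-120),(-100,120)]]+[s(205,.165),s(158.7,.131),s(129.5,.131),cup2w(p,P,.141),s(0,.131)]
r=least_squares(lambda p:(pr(c,X(p))-px).ravel(),[.545,.024,.27],x_scale=[.01,.01,.1]);p=r.x
print("cup",p,np.degrees(p[2]));print(r.fun.reshape(-1,2).round(2).tolist())
json.dump(list(p),open("cup.json","w"))
pin=cup2w(p,P,.126);print("pin",pin)
for t,L in((0,97.3),(.45,158.7)):
    k,u=stay(t,0,205);print(t,"knob",cup2w(p,k,.148),"yaw",np.degrees(np.arctan2(u[1],u[0])+p[2]),"piv",cup2w(p,piv(t,0),.126))
from scipy.spatial.transform import Rotation as Ro
o=status.get_obs();print(Ro.from_euler("xyz",o["tcp_rot"],degrees=True).as_matrix().round(3),o["ee_pos"])
E
```

```text
cup [0.54731946 0.02529948 0.26436008] 15.146717058919949
[[-0.76, -0.36], [-0.13, -0.33], [0.98, -0.35], [-0.87, 0.14], [0.25, -0.1], [0.22, 0.38], [0.28, 0.39], [0.09, -0.11], [-0.07, 0.29]]
pin [np.float64(0.5065540123385195), np.float64(-0.011635309785017815), 0.126]
0 knob [np.float64(0.6088523642372768), np.float64(0.022181446300347993), 0.148] yaw 18.29233118724673 piv [np.float64(0.4142115276020067), np.float64(-0.04216095584568709), 0.126]
0.45 knob [np.float64(0.552643194982818), np.float64(-0.006806851062728176), 0.148] yaw 5.980683337468245 piv [np.float64(0.348758993683915), np.float64(-0.028166449858315096), 0.126]
[[-0.     0.445 -0.896]
 [ 0.001 -0.896 -0.445]
 [-1.    -0.001 -0.   ]] [ 0.24450157 -0.49249317  0.2308359 ]
```

```bash
python3 -m jog '-5 -18 -35 0;-10 -37 -70 0;-10 -56 -104 0;-10 -75 -139 0;-10 -93 -174 0;-10 -112 -208 0;-10 -131 -243 0;-10 -150 -278 0' 0.7 && python3 -m jog '0 -18 -35 1;0 -37 -70 2;0 -56 -104 3;0 -75 -139 4;0 -93 -174 5;0 -112 -208 6;0 -131 -243 7;0 -149 -278 8.1'; cat > st.py <<'E'
from fit import *
from workcell import status
from scipy.spatial.transform import Rotation as Ro
import sys
o=status.get_obs();M=Ro.from_euler("xyz",o["tcp_rot"],degrees=True).as_matrix()
p=json.load(open("cup.json"))
print("t",o["time"],"tcp",o["ee_pos"].round(4),"yaw_y",np.degrees(np.arctan2(M[1,1],M[0,1])).round(2),"F",o["wrist_force"].round(1),"open",round(o["opening"],4),"q6",o["q"][5].round(1))
for t in([float(a) for a in sys.argv[1:]] or [0,.45]):
    k,u=stay(t,0,205);k=np.array(cup2w(p,k,.138));y=np.degrees(np.arctan2(u[1],u[0])+p[2])-90
    print("door",t,"tool shift mm",(1e3*M.T@(k-o["ee_pos"])).round(1),"turn",round(np.degrees(np.arctan2(M[1,1],M[0,1]))-y,2))
E
python3 st.py; python3 - <<'E'
from workcell import camera
import cv2
for n in("top","wrist"):
    c=camera(n);cv2.imwrite(f"pics/{n}1.png",c["color"][:,:,::-1])
E
```

```text
time: 1.2
ee_pos: [0.4274, -0.2335, 0.2412]
tcp_rot: [-83.3, 90.0, 123.1]
wrist_force: [0.5, -1.0, -0.1]
opening: 0.0596
time: 2.2
ee_pos: [0.6102, 0.0236, 0.2411]
tcp_rot: [-6.7, 90.0, -168.5]
wrist_force: [1.1, -0.0, 1.1]
opening: 0.0597
t 2.2 tcp [0.6102 0.0236 0.2411] yaw_y -71.73 F [ 1.1 -0.   1.1] open 0.0597 q6 163.9
door 0 tool shift mm [103.1   0.9   1.7] turn -0.02
door 0.45 tool shift mm [103.1  10.8  64.2] turn 12.29
```

View pics/wrist1.png

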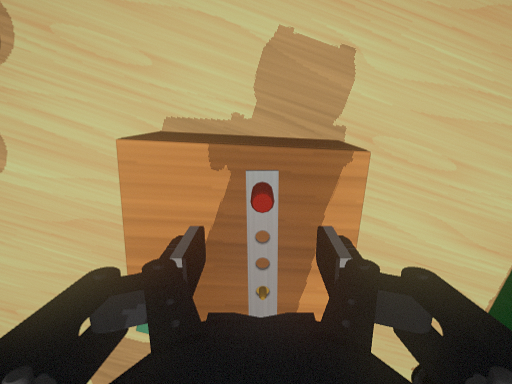

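The wrist view shows the knob top at about (262,189), the holes at (262,237) and (262,264), and the pin at (262,291). All of them are midway between the fingers. I'll check these in metres.

```bash
python3 - <<'E'
from fit import *
from workcell import camera
c=camera("wrist");p=json.load(open("cup.json"))
for n,uv,z,d in(("knob",(262,189),.165,205),("h3",(262.5,237),.131,158.7),("h2",(262.5,264),.131,129.5),("pintip",(262.5,288),.141,97.3)):
    X=bp(c,uv,z);e=np.array(cup2w(p,stay(0,0,d)[0],z));print(n,X.round(4),e.round(4),"pred px",pr(c,e)[0].round(1))
E
```

```text
knob [0.6185 0.0267 0.165 ] [0.6089 0.0222 0.165 ] pred px [263.5 201.4]
h3 [0.5637 0.0077 0.131 ] [0.5649 0.0076 0.131 ] pred px [262.9 236. ]
h2 [ 0.5357 -0.0017  0.131 ] [ 0.5372 -0.0015  0.131 ] pred px [262.8 262.7]
pintip [ 0.5159 -0.0082  0.141 ] [ 0.5066 -0.0116  0.141 ] pred px [262.7 296.6]
```

Predictions agree to about 1.5 mm (the knob's bright cap at row 201 is its top). Descend and grasp.

```bash
python3 -m jog '15 1 2 0;30 1 2 0;45 1 2 0;60 1 2 0;75 1 2 0;88 1 2 0;98 1 2 0;103 1 2 0' && python3 -m jog '0 0 0 0;0 0 0 0;0 0 0 0;0 0 0 0;0 0 0 0;0 0 0 0;0 0 0 0;0 0 0 0' 0 40; python3 st.py
```

```text
time: 3.35
ee_pos: [0.6079, 0.0209, 0.1376]
tcp_rot: [-22.2, 90.0, 176.1]
wrist_force: [0.1, 0.1, 0.9]
opening: 0.0598
time: 4.35
ee_pos: [0.6083, 0.0209, 0.139]
tcp_rot: [165.1, 89.9, 3.4]
wrist_force: [0.1, 0.2, 5.1]
opening: 0.0186
t 4.35 tcp [0.6083 0.0209 0.139 ] yaw_y -71.7 F [0.1 0.2 5.1] open 0.0186 q6 163.7
door 0 tool shift mm [ 1.  -1.1 -0.9] turn 0.01
door 0.45 tool shift mm [ 0.9  8.8 61.5] turn 12.32
```

```bash
python3 -m jog '-5 0 1 0;-11 0 2 0;-18 0 3.5 0;-25 0 5.5 0;-32 0 7.5 0;-38.5 0 10 0;-44 0 12 0;-44 0 12 0' - 50; python3 st.py;python3 - <<'E'
from workcell import camera
import cv2,numpy as np
a=camera("wrist")["color"];b=camera("top")["color"][120:235,180:305];b=cv2.resize(b,(418,384),interpolation=3)
c=camera("side")["color"][150:280,180:310];c=cv2.resize(c,(384,384),interpolation=3)
cv2.imwrite("pics/w2.png",cv2.resize(np.hstack([a,c]),(800,343))[:,:,::-1])
E
```

```text
time: 5.35
ee_pos: [0.5968, 0.017, 0.1829]
tcp_rot: [162.4, 89.9, 0.7]
wrist_force: [0.3, -0.8, -2.9]
opening: 0.0182
t 5.35 tcp [0.5968 0.017  0.1829] yaw_y -71.7 F [ 0.3 -0.8 -2.9] open 0.0182 q6 163.3
door 0 tool shift mm [ 44.9  -1.1 -13.1] turn 0.0
door 0.45 tool shift mm [44.8  8.8 49.4] turn 12.32
```

View pics/w2.png

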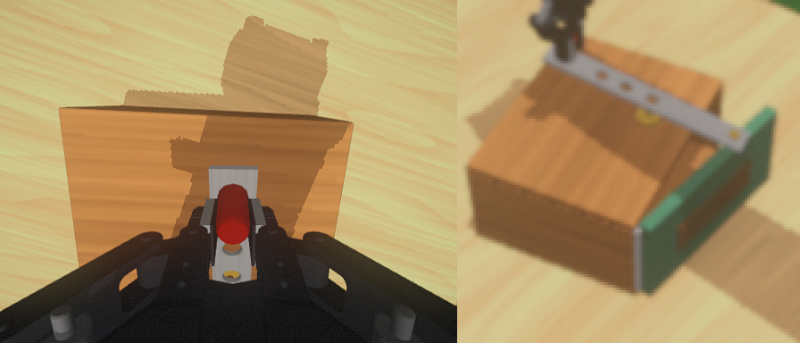

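The stay is lifted clear, with the pin visible under the inner hole. Now I pull back towards door 0.45, keeping the lift.

```bash
python3 -m jog '0 0.5 5 1;0 1 13 3;0 2 22 5;0 3 31 7;0 4 40 9;0 5 49 11;0 6 57 12;0 6.2 61 12.3'; python3 -m jog '5 0 -1 0;10 0 -2.5 0;15 0 -4 0;18 0 -5 0;18 0 -5 0;18 0 -5 0;18 0 -5 0;18 0 -5 0' ;python3 st.py;python3 - <<'E'
from workcell import camera
import cv2,numpy as np
a=camera("wrist")["color"][150:384,100:412];np.save("pics/w3.npy",a);b=camera("top")["color"][120:250,180:310];b=cv2.resize(b,(400,400),interpolation=3)
c=camera("side")["color"][165:265,210:310];c=cv2.resize(c,(400,400),interpolation=3)
cv2.imwrite("pics/w3.png",np.hstack([b,c])[:,:,::-1])
E
```

```text
time: 6.5
ee_pos: [0.5403, -0.008, 0.1825]
tcp_rot: [-129.5, 90.0, 56.4]
wrist_force: [-0.1, -0.0, -1.2]
opening: 0.0179
time: 7.5
ee_pos: [0.5457, -0.0074, 0.1644]
tcp_rot: [178.4, 90.0, 4.4]
wrist_force: [-0.6, 0.4, 0.5]
opening: 0.0184
t 7.5 tcp [ 0.5457 -0.0074  0.1644] yaw_y -84.0 F [-0.6  0.4  0.5] open 0.0184 q6 173.2
door 0 tool shift mm [ 26.4 -22.9 -65.9] turn -12.29
door 0.45 tool shift mm [26.4  0.1 -7. ] turn 0.02
```

View pics/w3.png

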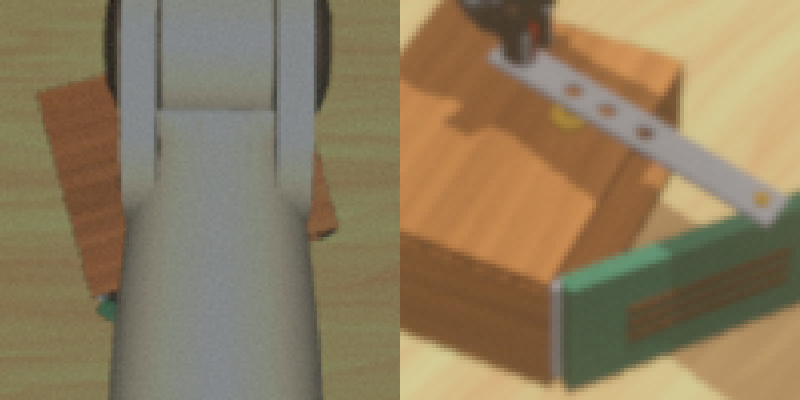

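```bash
python3 - <<'E'
from fit import *
from workcell import camera
c=camera("side");p=json.load(open("cup.json"));pin=np.array(cup2w(p,P,.126))
f=lambda x,y:((x-400+.5)/4-.5+210,(y+.5)/4-.5+165)
th=np.arcsin(25.4/205)
for d,uv in((158.7,(573,89)),(129.5,(607,109)),(97.3,(645,132)),(0,(762,199))):
    z=.131+d*1e-3*np.sin(th)
    S=piv(.45,0);u=(P-S)/np.hypot(*(P-S));e=np.array(cup2w(p,S+u*(d*np.cos(th)-5*np.sin(th)),z))
    print(d,"meas",bp(c,f(*uv),z).round(4),"model",e.round(4),"px",pr(c,e)[0].round(1),np.round(f(*uv),1))
print(pin, "shoulder px in crop",(pr(c,[pin])[0]-[210,165])*4+[400,0])
E
```

```text
158.7 meas [ 0.507  -0.0098  0.1507] model [ 0.5048 -0.0118  0.1507] px [253.9 186.9] [252.9 186.9]
129.5 meas [ 0.4778 -0.0128  0.147 ] model [ 0.4759 -0.0148  0.147 ] px [262.3 191.8] [261.4 191.9]
97.3 meas [ 0.4453 -0.0156  0.1431] model [ 0.4442 -0.0182  0.1431] px [271.8 197.3] [270.9 197.6]
0 meas [ 0.3505 -0.0269  0.131 ] model [ 0.3481 -0.0282  0.131 ] px [301.1 214.5] [300.1 214.4]
[ 0.50655401 -0.01163531  0.126     ] shoulder px in crop [573.49324753 110.7366655 ]
```

Model and view agree, and the common 1 px offset also shows on the shoulder, so it cancels. Lowering along the arc.

```bash
python3 -m jog '4 0.2 -1.5 0;8 0.3 -2.7 0;12 0.4 -3.7 0;15 0.5 -4.4 0;18 0.5 -5 0;21 0.5 -5.5 0;24 0.5 -6 0;25 0.5 -6.2 0';python3 st.py .45;python3 - <<'E'
from workcell import camera
import cv2,numpy as np
c=camera("side")["color"][165:265,210:310];cv2.imwrite("pics/s4.png",cv2.resize(c,(500,500),interpolation=3)[:,:,::-1])
E
```

```text
time: 8.7
ee_pos: [0.5518, -0.0073, 0.1392]
tcp_rot: [-18.4, 90.0, 167.6]
wrist_force: [-2.6, -0.2, 5.7]
opening: 0.0179
t 8.7 tcp [ 0.5518 -0.0073  0.1392] yaw_y -84.0 F [-2.6 -0.2  5.7] open 0.0179 q6 173.2
door 0.45 tool shift mm [ 1.2 -0.4 -0.9] turn 0.02
```

View pics/s4.png

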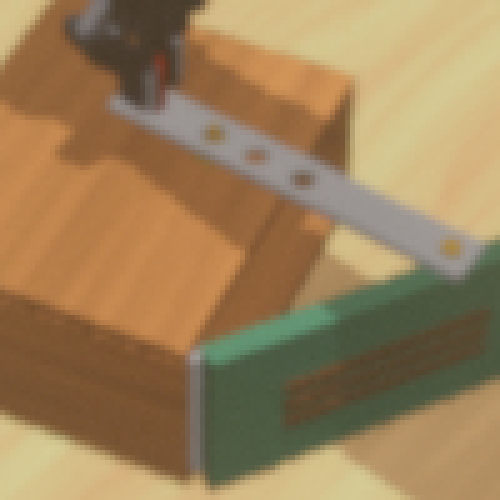

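The pin shows through the outer hole at (214,132), and the low force fits a seated stay. Release, then rise.

```bash
python3 -m jog '0 0 0 0;0 0 0 0;0 0 0 0;0 0 0 0;0 0 0 0;0 0 0 0;0 0 0 0;0 0 0 0' 0.7; python3 -m jog '-8 0 0 0;-20 0 0 0;-32 0 0 0;-45 0 0 0;-60 0 0 0;-75 0 0 0;-90 0 0 0;-105 0 0 0';python3 st.py .45;python3 - <<'E'
from fit import *
from workcell import camera
c=camera("side");w=camera("wrist")
cv2.imwrite("pics/s5.png",np.hstack([cv2.resize(c["color"][165:265,210:310],(384,384),interpolation=3),w["color"][:,80:480]])[:,:,::-1])
p=json.load(open("cup.json"));S=piv(.45,0);u=(P-S)/np.hypot(*(P-S))
for d in(205,158.7,129.5,97.3): print(d,pr(w,[cup2w(p,S+u*d,.165 if d==205 else .131)])[0]-[80,0]+[384,0])
E
```

```text
time: 9.75
ee_pos: [0.5519, -0.0073, 0.1393]
tcp_rot: [153.6, 90.0, -20.4]
wrist_force: [-0.7, 0.9, 0.9]
opening: 0.0596
time: 10.75
ee_pos: [0.5519, -0.0073, 0.2454]
tcp_rot: [164.3, 90.0, -9.7]
wrist_force: [0.2, -0.4, 0.3]
opening: 0.06
t 10.75 tcp [ 0.5519 -0.0073  0.2454] yaw_y -84.0 F [ 0.2 -0.4  0.3] open 0.06 q6 173.2
door 0.45 tool shift mm [107.4  -0.4  -0.8] turn 0.02
205 [564.17259102 195.22983418]
158.7 [564.16931935 230.17770189]
129.5 [564.18601329 256.52821831]
97.3 [564.20342673 284.02836729]
```

View pics/s5.png

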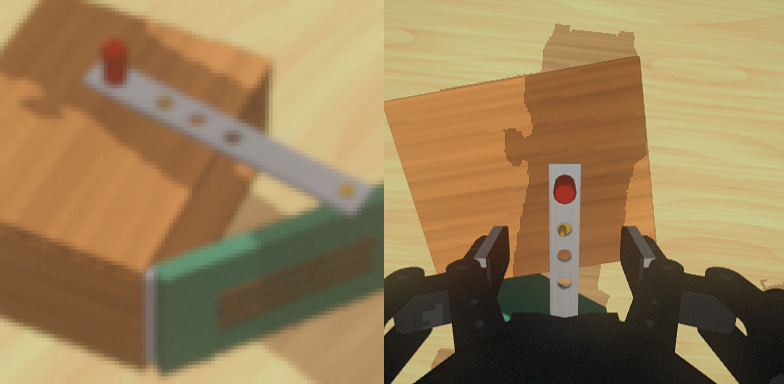

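The pin stands in the outer hole at (565,229). The hole spacing matches the level, fully seated prediction within about 1 px, and the gripper is clear.

```bash
python3 -c "
from workcell import bot;print(bot.job_done())"
```

```text
the job is handed in; nothing more can be done
None
```

The stay's outer hole now sits over the pin, the gripper has let go and is about 105 mm above it, and I handed the job in at about 11 s of the 45 s. I gripped the red knob, lifted the stay along its arc, pulled the door open to about 0.45 rad and lowered the outer hole onto the pin.

- **Final position:** in the last side and wrist views the pin stands in the outer hole. All three holes lie within about 1 px of where a level, fully seated stay with the door at 0.45 rad should appear.
- **Forces:** the last readings were near zero, with a peak of about 6 N among those taken at the end of each move.
- **Lift:** I worked out the inner hole's height from the lift at about 0.147 m, above the required 0.142 m. I did not measure it directly, but the view showed the pin clear below the bar.
- **Bystanders:** the arm made no contact that I noticed with the caddy, changer or globes, but I did not take a final full picture to confirm they had not shifted.
- **Small disagreement:** the side camera sat about 1 px (2–3 mm) off my fitted model. The pin's shoulder showed a similar shift, so I took it as calibration error. No check failed.

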